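# Turn the upside-down pen holder mouth up

## Robot

A 6-joint arm with a two-finger parallel gripper is mounted at the origin on the work surface. World frame = base frame: x ahead of the robot, y to its left, z up, the work surface at z = 0. Lengths are in m, angles in degrees, forces in N, time in s.
With the tool pointing down it reaches from about 0.325 to 0.775 m from the base axis. Payload 5.5 kg.
Tool frame: the origin (TCP) lies midway between the tips of the shut fingers; the grasp point (between the pads) lies 19 mm behind it; z points along the fingers, y is the line along which they close (so a half turn about z gives the same grasp; the last joint's range is limited). The gripper opens to 85 mm and grips with 20 to 120 N. Pads are 22 mm wide; open, the fingers measure 114 mm over their backs; the gripper's body (76 mm by 85 mm) begins 54 mm behind the grasp point. The pads swing forward as they close: fully open they stand 13 mm farther back than shut.
Start: joints at [68.829, 5.22, 70.514, -0, 104.267, -3.249], TCP at [0.185, 0.571, 0.205] pointing down, gripper open.
Joint ranges: [-164.24, 164.24], [-49.07, 125.15], [9.68, 141.18], [-86.29, 266.29], [3.28, 154.24], [-151.56, 151.56]. Speed limits (degrees/s): [147.25, 147.25, 172.46, 180, 180, 180].

## Interface

Orientations are given as a 3x3 rotation matrix whose columns are the frame's x, y, z axes.
In Python, from plant import * gives the robot as it stands.
- The arm moves only by the tool drive_tool, never from a script. Its argument "plan" is a list of rows, each a list of 3 entries, a list of its own where there are three numbers: the shift along the tool's x, y, z normalised to -1 to 1, where 1 is 50 mm, then the turn about the tool's z normalised to -1 to 1, where 1 is 180 degrees, then the closure, from -1 (fully open) to 1 (shut). A call has 1 to 5 rows; each row shifts and turns the commanded pose from where the row before left it, along the tool's axes as they then stand; what a row does not reach is not made up. A row lasts 1/12 s, in which the tool goes at most 41.7 mm and 7.16 degrees, less where a joint would pass 70% of its speed; a pose out of reach is approached as far as the arm can. A call with a number of a shift or a turn outside -1 to 1 is refused whole. A call with a gripper value outside its range is refused whole. The fingers move at their own pace and stop on an object; the grip force is fixed at half the most. Time passes only in rows, so rows that do not move let the fingers close. It gives the time, the measured TCP pose, the force, the opening and the grip force at its end, in the units of the state.
- get_state(): the state, without advancing time (a new reading comes with each control period).
- get_image(name): name is "side" or "top"; returns the picture (384x512x3 uint8, blue, green, red); there is no depth.
- camera_info(name): a dict with "mtx" (3x3 intrinsics, pixels), "dist_coeffs" ([k1, k2, p1, p2, k3] as OpenCV has them; the pictures are not rectified), "R" (3x3) and "t" (3): a world point X has camera coordinates R X + t. Camera axes: x right, y down, z forward; pixel columns grow to the right and rows downward; lengths in m; the calibration is good to about 2 mm. A picture is of the moment at which its call begins. camera_info takes no time and is no camera call.
- job_done(): hands the job in; it is judged then, once.
The state is a dict: "time_s": time; "qpos": joint angles; "dq": joint speeds; "effort": joint torques, N m; "eef_pos": TCP position; "tcp_rot": TCP orientation; "contact_force": force on the tool from outside, world axes, zero at the start; "ft_torque": the same for the moment, N m; "opening": finger opening in m; "grip_force": force on a finger pad.
Only numpy, scipy, OpenCV 4.12 (cv2) and the standard library are available. Lean on these libraries where they do the work, as an engineer would, in place of code of your own. Each camera call takes 0.05 s, during which the arm holds its last target. There are 200 camera calls.

## Task

The white octagonal pen holder on the cork desk mat is standing upside down; turn it over so that it stands upright, mouth up, wholly on the mat and ready for pens, and let go of it. It may be laid on its side on the way. It is ceramic, so set it down gently and never drop it, and leave the glass paperweight where it is.

Things in the scene. Friction and masses are not known exactly. Their poses are not given: they have to be found in the camera images.
- holder_center (a point): Centre (half-way up, on the axis) of the loose white ceramic pen holder: straight octagonal cup, 60 mm across flats, 65 across corners, 90 tall, walls 5, closed base 10, about 0.24 kg. Starts mouth down on the mat, left or right of its middle. z runs from mouth to closed base: up at the start, to point down at the end. x, y are normal to flats; a flat every 45 degrees, so it lies still on its side.
- mat: Fixed thin cork desk mat lying on the desk, 300 mm (x) by 440 mm (y), 3 mm thick. Origin at the centre of its underside, at desk height; z up. Beside it on the desk, 15 mm or more off its edges, lie a tiffin (69 mm high, +y side) and a stapler (50 mm high, -y side), and by its far -y corner stands a pencil tin with pencils up to 175 mm above the desk.
- dome_center (a point): Centre of the clear glass paperweight dome, 72 mm across and 36 mm high, lying loose on the other half of the mat, 150 mm or more from the pen holder's axis. A bystander: leave it alone.
There are look-alikes about, which are no part of the job. Of the things like the part that bears holder_center, leave any that is blue; of the rest the larger one is meant.

How it is judged:
By the outcome, as a careful person would: the job done as asked, in the order asked, and still so for the second after the job is handed in, with the robot touching nothing.
It also fails if it takes over 51 s, if anything falls off the work surface, if the arm or the gripper's body presses on something with over 40 N, if the wrist force passes 120 N, or if a joint passes its speed limit or range.

## Working session

There is one attempt and no reset: what is moved stays moved. The work goes in short steps, Python scripts to look and compute and a tool call to move; the robot and the scene stay as the last step left them, time stands still between calls to the robot, and variables do not carry over. Pictures are saved under pics/ and viewed, at most 10 in all, crops included, and the job is handed in when it is done.

Besides the shell and the picture viewer there is one more tool, called as name(argument=value, ...), one argument or row to a line, values as JSON. drive_tool: Moves the arm, as the interface text tells. Its arguments: {"type":"object","properties":{"plan":{"type":"array","items":{"type":"array"}}},"required":["plan"]}

```bash
mkdir -p pics; ls; cat > h.py <<'E'
from plant import *
import numpy as np, cv2
def cam(n):
    c=camera_info(n); return np.array(c["mtx"],float),np.array(c["dist_coeffs"],float),np.array(c["R"],float),np.array(c["t"],float)
def onplane(n,uv,z):
    K,D,R,t=cam(n); p=cv2.undistortPoints(np.array([[uv]],float),K,D)[0,0]
    d=R.T@np.array([p[0],p[1],1]); o=-R.T@t; return o+d*(z-o[2])/d[2]
def proj(n,P):
    K,D,R,t=cam(n); return cv2.projectPoints(np.array(P,float).reshape(-1,1,3),cv2.Rodrigues(R)[0],t,K,D)[0].reshape(-1,2)
def grab(n,f):
    im=get_image(n); cv2.imwrite("pics/"+f,im); return im
E
python3 - <<'E'
from h import *
np.set_printoptions(precision=3,suppress=True)
a=grab("top","top0.png"); b=grab("side","side0.png")
cv2.imwrite("pics/both0.png",cv2.resize(np.hstack([a,b]),(800,300)))
for n in("top","side"):
    K,D,R,t=cam(n); print(n,-R.T@t,R[2])
s=get_state(); print(s["tcp_rot"],s["eef_pos"],s["opening"])
E
```

```text
pics
top [0.438 0.033 0.748] [ 0.081 -0.027 -0.996]
side [ 0.382 -0.529  0.391] [ 0.185  0.844 -0.503]
[[-0.951  0.308 -0.001]
 [ 0.308  0.951 -0.002]
 [ 0.    -0.002 -1.   ]] [0.185 0.571 0.204] 0.08539570919116896
```

View pics/top0.png

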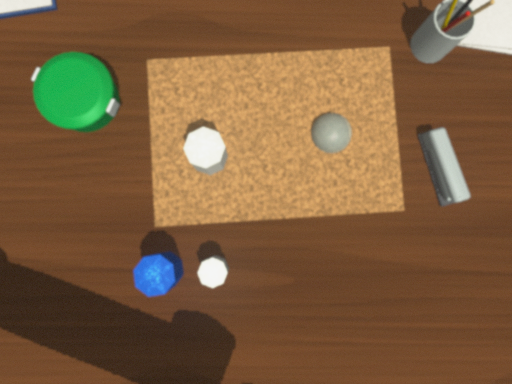

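View pics/side0.png

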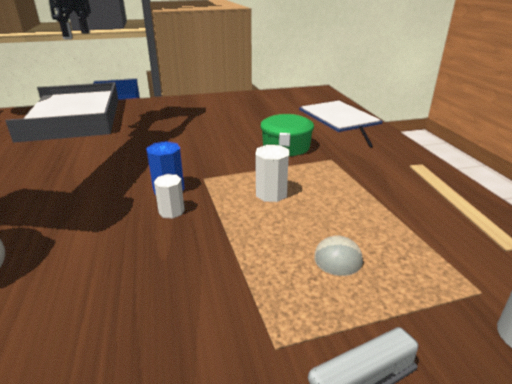

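The top view shows the mat's corners at about (148,59), (389,47), (404,211) and (155,226). The candidates are:
- White octagon on the mat, top (205,149), side (272,173)
- Smaller white one off the mat, top (213,272)
- Blue one, top (157,275)

The one on the mat fits: it is not blue and it is the larger white one. The dome is at (331,132). I'll confirm with a crop and measure.

```bash
python3 - <<'E'
from h import *
np.set_printoptions(precision=4,suppress=True)
a=cv2.imread("pics/top0.png"); hsv=cv2.cvtColor(a,cv2.COLOR_BGR2HSV)
for c in [(148,59),(389,47),(404,211),(155,226)]: print("mat",onplane("top",c,.003))
for nm,c in(("big",(205,149)),("small",(213,272))):
    for th in(195,215):
        m=((hsv[...,1]<60)&(hsv[...,2]>th)).astype(np.uint8)
        n,l,s,ce=cv2.connectedComponentsWithStats(m); k=l[c[1],c[0]]
        cn=max(cv2.findContours((l==k).astype(np.uint8),0,2)[0],key=cv2.contourArea)
        h=.093 if nm=="big" else .06
        P=np.array([onplane("top",p[0],h)[:2] for p in cn])
        print(nm,th,s[k],ce[k],onplane("top",ce[k],h))
        # support widths by angle
        w=[(np.ptp(P@[np.cos(t),np.sin(t)]),g) for g in range(0,180,5) for t in[np.radians(g)]]
        print([f"{g}:{x*1e3:.0f}" for x,g in w])
print("dome",onplane("top",(331,132),.018))
cv2.imwrite("pics/crop0.png",cv2.resize(a[100:300,120:360],None,fx=3,fy=3,interpolation=cv2.INTER_CUBIC))
E
```

```text
mat [0.7376 0.2154 0.003 ]
mat [ 0.7692 -0.2211  0.003 ]
mat [ 0.4699 -0.2436  0.003 ]
mat [0.4391 0.1944 0.003 ]
big 195 [ 183  127   43   41 1265] [203.9708 147.313 ] [0.5619 0.1028 0.093 ]
['0:63', '5:64', '10:64', '15:64', '20:63', '25:62', '30:62', '35:63', '40:63', '45:63', '50:64', '55:64', '60:63', '65:62', '70:61', '75:62', '80:64', '85:65', '90:65', '95:65', '100:65', '105:64', '110:62', '115:61', '120:62', '125:63', '130:64', '135:64', '140:64', '145:64', '150:64', '155:63', '160:62', '165:62', '170:63', '175:63']
big 215 [ 183  127   42   41 1232] [203.862  147.2808] [0.562  0.1029 0.093 ]
['0:63', '5:63', '10:63', '15:63', '20:62', '25:61', '30:60', '35:62', '40:62', '45:62', '50:62', '55:63', '60:62', '65:61', '70:60', '75:61', '80:63', '85:63', '90:64', '95:64', '100:64', '105:63', '110:62', '115:61', '120:61', '125:62', '130:63', '135:63', '140:63', '145:63', '150:63', '155:62', '160:60', '165:61', '170:62', '175:63']
small 195 [198 258  29  30 655] [212.0137 272.3756] [0.3659 0.0893 0.06  ]
['0:46', '5:46', '10:46', '15:46', '20:45', '25:44', '30:45', '35:46', '40:46', '45:46', '50:46', '55:46', '60:46', '65:45', '70:45', '75:45', '80:45', '85:45', '90:45', '95:45', '100:45', '105:45', '110:45', '115:45', '120:45', '125:46', '130:46', '135:46', '140:46', '145:46', '150:46', '155:45', '160:45', '165:45', '170:46', '175:46']
small 215 [198 258  29  30 625] [212.0144 272.3664] [0.366  0.0893 0.06  ]
['0:46', '5:46', '10:46', '15:45', '20:44', '25:44', '30:44', '35:44', '40:44', '45:44', '50:44', '55:44', '60:44', '65:44', '70:44', '75:44', '80:45', '85:45', '90:45', '95:45', '100:45', '105:44', '110:44', '115:43', '120:44', '125:45', '130:45', '135:46', '140:46', '145:45', '150:45', '155:44', '160:44', '165:44', '170:45', '175:46']
dome [ 0.6066 -0.1112  0.018 ]
```

View pics/crop0.png

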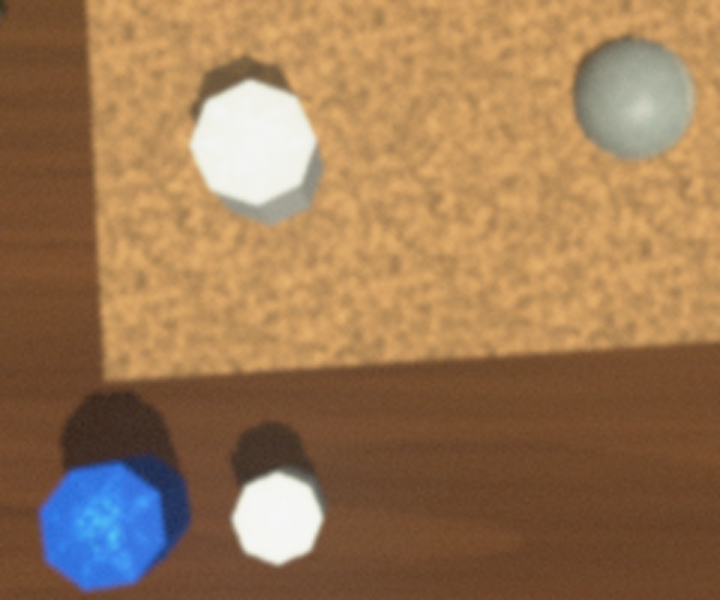

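The crop confirms it: the large white octagon on the mat, about 60 mm across with its top at 93 mm, centred at (0.562, 0.103). The flat normals are near 26.5° + 45°k, so the tool's y axis (72°) already fits. The small white one is only about 45 mm across.

drive_tool(
  plan=[
    [[-0.68,-0.44,0],0,-1],
    [[-0.68,-0.44,0],0,-1],
    [[-0.68,-0.44,0],0,-1],
    [[-0.68,-0.44,0],0,-1],
    [[-0.68,-0.44,0],0,-1],
  ],
)

```text
time_s: 0.52
eef_pos: [0.3131, 0.4123, 0.204]
tcp_rot: [[-0.952, 0.307, -0.0], [0.307, 0.952, -0.001], [0.0, -0.001, -1.0]]
contact_force: [0.4, 1.0, -0.2]
opening: 0.0854
grip_force: 0.0
```

drive_tool(
  plan=[
    [[-0.68,-0.44,0],0,-1],
    [[-0.68,-0.44,0],0,-1],
    [[-0.68,-0.44,0],0,-1],
    [[-0.68,-0.44,0],0,-1],
    [[-0.68,-0.44,0],0,-1],
  ],
)

```text
time_s: 0.93
eef_pos: [0.4412, 0.2551, 0.2043]
tcp_rot: [[-0.951, 0.308, -0.0], [0.308, 0.951, -0.0], [0.0, -0.0, -1.0]]
contact_force: [0.8, 1.3, -0.3]
opening: 0.0855
grip_force: 0.0
```

drive_tool(
  plan=[
    [[-0.68,-0.44,0],0,-1],
    [[-0.68,-0.44,0],0,-1],
    [[-0.68,-0.44,0],0,-1],
    [[-0.68,-0.44,0],0,-1],
    [[0,0,0],0,-1],
  ],
)

```text
time_s: 1.35
eef_pos: [0.5457, 0.1254, 0.2028]
tcp_rot: [[-0.949, 0.314, -0.001], [0.314, 0.949, -0.003], [-0.0, -0.003, -1.0]]
contact_force: [0.4, 0.6, -1.0]
opening: 0.0855
grip_force: 0.0
```

drive_tool(
  plan=[
    [[-0.58,-0.32,0],0,-1],
    [[0,0,0.6],0,-1],
    [[0,0,0.6],0,-1],
    [[0,0,0.6],0,-1],
    [[0,0,0],0,-1],
  ],
)

```text
time_s: 1.77
eef_pos: [0.5616, 0.1067, 0.1062]
tcp_rot: [[-0.951, 0.308, -0.013], [0.308, 0.951, -0.002], [0.012, -0.005, -1.0]]
contact_force: [-0.4, -0.1, -1.0]
opening: 0.0855
grip_force: 0.0
```

drive_tool(
  plan=[
    [[0,0,0],0,-1],
    [[0,0,0],0,-1],
  ],
)

```text
time_s: 1.93
eef_pos: [0.5659, 0.1076, 0.1164]
tcp_rot: [[-0.952, 0.307, 0.002], [0.307, 0.952, 0.0], [-0.002, 0.001, -1.0]]
contact_force: [0.3, 0.7, -0.6]
opening: 0.0855
grip_force: 0.0
```

```bash
python3 - <<'E'
from h import *
a=grab("top","t1.png"); b=grab("side","s1.png")
cv2.imwrite("pics/b1.png",np.hstack([cv2.resize(a[80:230,130:330],(400,300)),cv2.resize(b[90:240,180:380],(400,300))]))
print(get_state()["eef_pos"])
E
```

```text
[0.56669147 0.10761959 0.11771982]
```

View pics/b1.png

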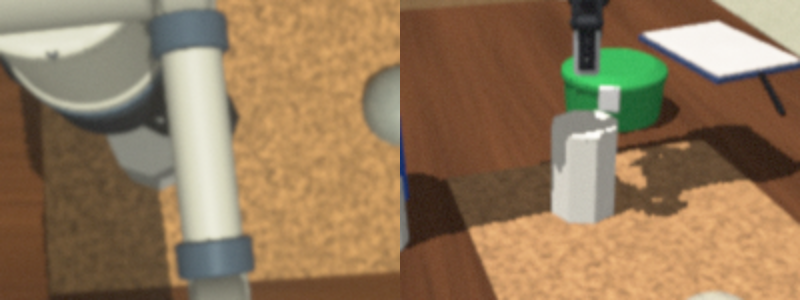

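The side view (right) shows the fingers above the holder, which is still standing at crop (583,170). I'll go down and try a light closure to see how grip force responds.

drive_tool(
  plan=[
    [[-0.06,-0.12,0],0,-1],
    [[0,0,0.63],0,-1],
    [[0,0,0.62],0,-1],
    [[0,0,0],0,-1],
    [[0,0,0],0,-0.35],
  ],
)

```text
time_s: 2.45
eef_pos: [0.5655, 0.1002, 0.0515]
tcp_rot: [[-0.951, 0.308, -0.003], [0.308, 0.951, -0.0], [0.003, -0.001, -1.0]]
contact_force: [-0.5, 0.1, 0.5]
opening: 0.0754
grip_force: 0.0
```

drive_tool(
  plan=[
    [[0,0,0],0,-0.38],
    [[0,0,0],0,-0.38],
    [[0,0,0],0,-0.38],
    [[0,0,0],0,-0.38],
  ],
)

```text
time_s: 2.78
eef_pos: [0.568, 0.1008, 0.0551]
tcp_rot: [[-0.952, 0.308, 0.005], [0.308, 0.952, 0.0], [-0.004, 0.002, -1.0]]
contact_force: [0.2, -0.8, 6.8]
opening: 0.0592
grip_force: 21.3
```

drive_tool(
  plan=[
    [[0,0,0],0,-0.4],
    [[0,0,0],0,-0.4],
  ],
)

```text
time_s: 2.95
eef_pos: [0.568, 0.1011, 0.0547]
tcp_rot: [[-0.952, 0.307, 0.005], [0.307, 0.952, 0.001], [-0.004, 0.002, -1.0]]
contact_force: [0.6, 0.9, 4.8]
opening: 0.0598
grip_force: 7.0
```

drive_tool(
  plan=[
    [[0,0,0],0,-0.41],
    [[0,0,0],0,-0.41],
  ],
)

```text
time_s: 3.12
eef_pos: [0.5669, 0.1009, 0.0529]
tcp_rot: [[-0.952, 0.307, 0.002], [0.307, 0.952, 0.001], [-0.001, 0.001, -1.0]]
contact_force: [1.4, 0.9, 1.1]
opening: 0.0602
grip_force: 0.7
```

Grip force follows closure: -0.40 gives 7 N, -0.38 gives 21 N. A light pinch should let the cup pivot between the pads while the tool follows an arc about its lower rim edge, towards -tool x. I'll start the tip.

drive_tool(
  plan=[
    [[0,0,0],0,-0.39],
    [[-0.06,0,0],0,-0.39],
    [[-0.07,0,-0.01],0,-0.39],
    [[-0.07,0,-0.02],0,-0.39],
    [[-0.07,0,-0.01],0,-0.39],
  ],
)

```text
time_s: 3.53
eef_pos: [0.5792, 0.0968, 0.0545]
tcp_rot: [[-0.952, 0.307, -0.001], [0.307, 0.952, 0.001], [0.001, 0.001, -1.0]]
contact_force: [-1.7, 1.7, 5.0]
opening: 0.0598
grip_force: 14.1
```

drive_tool(
  plan=[
    [[-0.07,0,-0.01],0,-0.39],
    [[-0.07,0,0],0,-0.39],
    [[-0.07,0,0],0,-0.39],
    [[-0.07,0,0],0,-0.39],
    [[0,0,0],0,-0.39],
  ],
)

```text
time_s: 3.95
eef_pos: [0.5935, 0.0918, 0.0548]
tcp_rot: [[-0.951, 0.308, 0.001], [0.308, 0.951, -0.0], [-0.001, 0.0, -1.0]]
contact_force: [-0.7, 1.5, 5.7]
opening: 0.0598
grip_force: 14.5
```

```bash
python3 - <<'E'
from h import *
b=grab("side","s2.png")
cv2.imwrite("pics/b2.png",cv2.resize(b[90:240,180:380],(600,450)))
s=get_state();print(s["eef_pos"],s["contact_force"],s["grip_force"])
E
```

```text
[0.59328847 0.09187601 0.05481645] [-1.42247807  1.74005874  5.20925341] 14.491959280567244
```

View pics/b2.png

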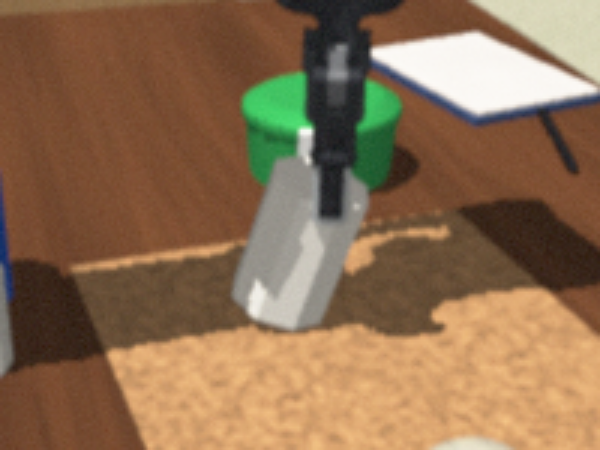

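The crop shows the cup tilted about 20° towards the right, pivoting in the pads on its rim edge at (300,325), as intended. I'll carry on along the arc.

drive_tool(
  plan=[
    [[-0.07,0,0.01],0,-0.39],
    [[-0.07,0,0.01],0,-0.39],
    [[-0.07,0,0.01],0,-0.39],
    [[-0.07,0,0.01],0,-0.39],
    [[-0.065,0,0.02],0,-0.39],
  ],
)

```text
time_s: 4.42
eef_pos: [0.6101, 0.0864, 0.0523]
tcp_rot: [[-0.951, 0.308, 0.002], [0.308, 0.951, -0.0], [-0.002, 0.0, -1.0]]
contact_force: [-0.1, 1.0, 6.8]
opening: 0.0598
grip_force: 15.1
```

drive_tool(
  plan=[
    [[-0.065,0,0.02],0,-0.39],
    [[-0.065,0,0.02],0,-0.39],
    [[-0.065,0,0.02],0,-0.39],
    [[-0.06,0,0.03],0,-0.39],
    [[-0.06,0,0.03],0,-0.39],
  ],
)

```text
time_s: 4.83
eef_pos: [0.6257, 0.0814, 0.0467]
tcp_rot: [[-0.951, 0.308, 0.004], [0.308, 0.951, -0.001], [-0.004, 0.001, -1.0]]
contact_force: [1.7, 0.8, 6.6]
opening: 0.0597
grip_force: 16.0
```

drive_tool(
  plan=[
    [[-0.06,0,0.03],0,-0.39],
    [[-0.06,0,0.03],0,-0.39],
    [[-0.055,0,0.04],0,-0.39],
    [[-0.055,0,0.04],0,-0.39],
    [[-0.055,0,0.04],0,-0.39],
  ],
)

```text
time_s: 5.25
eef_pos: [0.6399, 0.0768, 0.0381]
tcp_rot: [[-0.951, 0.308, 0.005], [0.308, 0.951, -0.001], [-0.005, 0.001, -1.0]]
contact_force: [4.2, 0.3, 7.3]
opening: 0.0597
grip_force: 17.6
```

```bash
python3 - <<'E'
from h import *
b=grab("side","s3.png")
cv2.imwrite("pics/b3.png",cv2.resize(b[90:240,180:380],(600,450)))
s=get_state();print(s["eef_pos"],s["contact_force"],s["grip_force"])
E
```

```text
[0.6403036  0.07655683 0.03780989] [4.31697825 0.04556376 7.69767033] 17.731523105673098
```

View pics/b3.png

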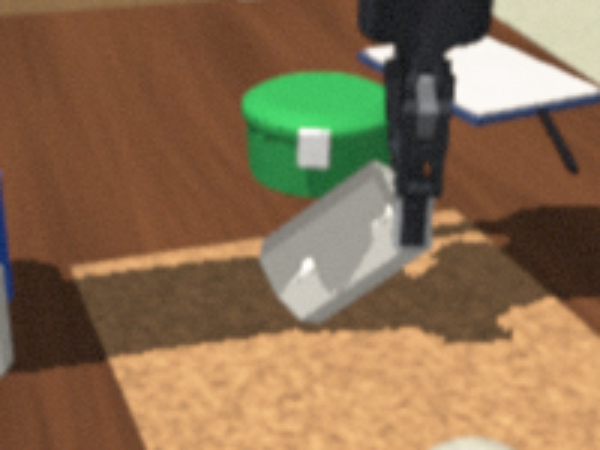

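Now tilted about 58°, still pivoting cleanly on the rim edge at (305,320). I'll lower it the rest of the way.

drive_tool(
  plan=[
    [[-0.055,0,0.04],0,-0.39],
    [[-0.045,0,0.05],0,-0.39],
    [[-0.045,0,0.05],0,-0.39],
    [[-0.045,0,0.05],0,-0.39],
    [[-0.045,0,0.05],0,-0.39],
  ],
)

```text
time_s: 5.72
eef_pos: [0.6521, 0.0729, 0.027]
tcp_rot: [[-0.951, 0.309, 0.008], [0.309, 0.951, -0.001], [-0.008, 0.001, -1.0]]
contact_force: [5.7, -0.0, 8.1]
opening: 0.0597
grip_force: 20.2
```

drive_tool(
  plan=[
    [[-0.035,0,0.055],0,-0.39],
    [[-0.035,0,0.055],0,-0.39],
    [[-0.035,0,0.055],0,-0.39],
    [[-0.035,0,0.055],0,-0.39],
    [[0,0,0],0,-0.39],
  ],
)

```text
time_s: 6.13
eef_pos: [0.6573, 0.0706, 0.014]
tcp_rot: [[-0.951, 0.309, 0.004], [0.309, 0.951, -0.001], [-0.004, -0.0, -1.0]]
contact_force: [4.4, -1.4, 4.5]
opening: 0.0595
grip_force: 21.3
```

drive_tool(
  plan=[
    [[-0.025,0,0.05],0,-0.39],
    [[-0.025,0,0.05],0,-0.39],
    [[0,0,0],0,-0.39],
  ],
)

```text
time_s: 6.38
eef_pos: [0.6584, 0.0703, 0.0083]
tcp_rot: [[-0.951, 0.308, 0.001], [0.308, 0.951, -0.001], [-0.001, -0.001, -1.0]]
contact_force: [2.7, -2.0, 4.5]
opening: 0.0596
grip_force: 21.4
```

drive_tool(
  plan=[
    [[-0.01,0,0.03],0,-0.39],
    [[-0.01,0,0.03],0,-0.39],
    [[0,0,0],0,-0.39],
  ],
)

```text
time_s: 6.63
eef_pos: [0.6586, 0.0705, 0.005]
tcp_rot: [[-0.951, 0.308, -0.001], [0.308, 0.951, -0.0], [0.001, -0.0, -1.0]]
contact_force: [2.6, -1.5, 3.4]
opening: 0.0592
grip_force: 21.6
```

```bash
python3 - <<'E'
from h import *
b=grab("side","s4.png")
cv2.imwrite("pics/b4.png",cv2.resize(b[120:240,230:390],(800,600)))
s=get_state();print(s["eef_pos"],s["contact_force"],s["grip_force"])
E
```

```text
[0.65847171 0.07055723 0.00511225] [ 1.84994124 -1.05315511  2.90607325] 21.517953340080567
```

View pics/b4.png

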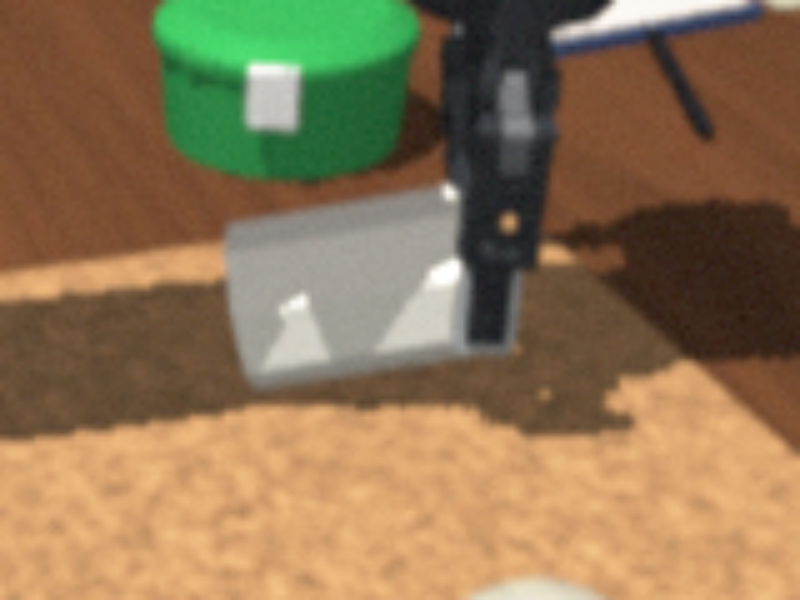

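```bash
python3 - <<'E'
from h import *
np.set_printoptions(precision=4,suppress=True)
K,D,R,t=cam("side"); o=-R.T@t
s=get_state(); T=s["eef_pos"]; n=s["tcp_rot"][:,1]; d=-s["tcp_rot"][:,0]
def onv(uv,off):
    p=cv2.undistortPoints(np.array([[uv]],float),K,D)[0,0]; r=R.T@np.array([p[0],p[1],1])
    P=o+r*(((T+off*n-o)@n)/(r@n)); return np.array([(P-T)@d,P[2]])
f=lambda u,v:(230+u/5,120+v/5)
for off,a,b in((-.0124,(250,385),(460,352)),(-.03,(250,385),(460,352)),(-.0124,(230,225),(450,187)),(.0124,(230,225),(450,187))):
    A,B=onv(f(*a),off),onv(f(*b),off); print(off,A,B,np.degrees(np.arctan2(*(B-A)[::-1])))
E
```

```text
-0.0124 [-0.0822  0.0045] [-0.0034  0.0228] 13.044917474097412
-0.03 [-0.0821  0.0151] [-0.0054  0.0329] 13.044917474097408
-0.0124 [-0.0917  0.0731] [-0.0128  0.0913] 12.963579525954739
0.0124 [-0.0922  0.0609] [-0.0102  0.0797] 12.963579525954744
```

```bash
cat >> h.py <<'E'
def wire(n,im,c,zax,yax,col,off=(0,0),sc=1):
    "octagon cup: c centre, zax mouth->base, yax normal to a flat"
    xax=np.cross(yax,zax); r=.03/np.cos(np.pi/8); a=np.pi/8+np.arange(8)*np.pi/4
    for h in(-.045,.045):
        P=np.array([c+h*zax+r*(np.cos(k)*xax+np.sin(k)*yax) for k in a])
        q=((proj(n,P)-off)*sc).astype(np.int32); cv2.polylines(im,[q.reshape(-1,1,2)],True,col if h<0 else (0,0,255),1)
        if h<0: q0=q
    for i in range(8): cv2.line(im,tuple(map(int,q0[i])),tuple(map(int,q[i])),col,1)
E
python3 - <<'E'
from h import *
b=cv2.imread("pics/s4.png"); off=np.array([230,120]); im=cv2.resize(b[120:240,230:390],(800,600))
s=get_state(); T=s["eef_pos"]; n=s["tcp_rot"][:,1]; d=-s["tcp_rot"][:,0]; n[2]=d[2]=0
up=np.array([0,0,1.])
for tilt,col in((0,(255,0,0)),(12,(0,255,0))):
    t=np.radians(tilt); z=d*np.cos(t)+up*np.sin(t); w=-d*np.sin(t)+up*np.cos(t)
    e=np.array([T[0],T[1],.003])-.082*d
    wire("side",im,e+.045*z+.03*w,z,n,col,off,5)
for o in(-.044,.044):
    q=(proj("side",[[*(T+o*n)[:2],T[2]]])[0]-off)*5; cv2.circle(im,tuple(map(int,q)),6,(255,0,255),2)
cv2.imwrite("pics/b5.png",im)
E
```

```text
(no output)
```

View pics/b5.png

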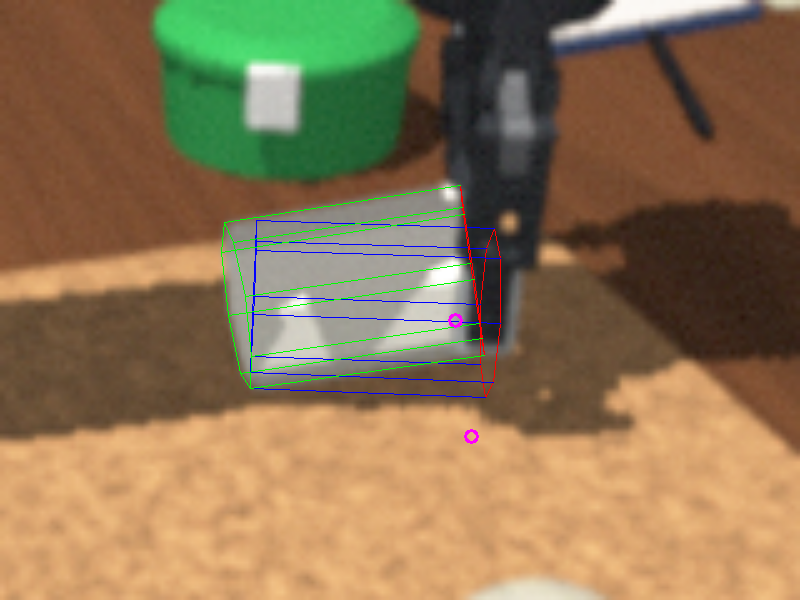

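```bash
python3 - <<'E'
from h import *
n=np.array([.308,.951,0])
for nm,T,offs,obs in(("s1",(.5667,.1076,.1177),(-.043,-.057),(273.5,126)),("s2",(.5933,.0919,.0548),(-.03,-.044),(290,162)),("s3",(.6403,.0766,.0378),(-.03,-.044),(318,172.5)),("s4",(.6585,.0706,.0051),(-.03,-.044),(328,190.5))):
    for o in offs: print(nm,o,proj("side",[np.array(T)+o*n]),proj("side",[np.array(T)+o*n+[0,0,.02]]),obs)
E
```

```text
s1 -0.043 [[272.14112609 147.88748155]] [[272.37971204 137.14573702]] (273.5, 126)
s1 -0.057 [[271.79699602 151.20923581]] [[272.03461974 140.32013382]] (273.5, 126)
s2 -0.03 [[288.07198699 178.63154384]] [[288.52865884 168.86713595]] (290, 162)
s2 -0.044 [[288.02132613 182.32120914]] [[288.48521011 172.43930259]] (290, 162)
s3 -0.03 [[314.66341151 187.74824991]] [[315.49910071 178.17429078]] (318, 172.5)
s3 -0.044 [[315.07149919 191.57252746]] [[315.92763386 181.88704022]] (318, 172.5)
s4 -0.03 [[323.65294641 203.28058828]] [[324.59733735 194.12204508]] (328, 190.5)
s4 -0.044 [[324.20464286 207.28825292]] [[325.17294555 198.03015558]] (328, 190.5)
```

The green wireframe fits at 12°, so the cup still leans with its base end high. The visible fingertip at (490,350) sits about 30 mm above the nominal TCP, so there is room to keep lowering. I'll go in small steps and watch the force.

drive_tool(
  plan=[
    [[-0.01,0,0.03],0,-0.39],
    [[-0.02,0,0.03],0,-0.39],
    [[0,0,0],0,-0.39],
  ],
)

```text
time_s: 6.93
eef_pos: [0.66, 0.0703, 0.002]
tcp_rot: [[-0.951, 0.308, -0.001], [0.308, 0.951, -0.0], [0.001, -0.0, -1.0]]
contact_force: [3.1, -0.6, 3.2]
opening: 0.0597
grip_force: 21.8
```

drive_tool(
  plan=[
    [[-0.02,0,0.03],0,-0.39],
    [[-0.01,0,0.03],0,-0.39],
    [[0,0,0],0,-0.39],
  ],
)

```text
time_s: 7.18
eef_pos: [0.6615, 0.0698, -0.001]
tcp_rot: [[-0.951, 0.308, -0.001], [0.308, 0.951, 0.0], [0.001, -0.0, -1.0]]
contact_force: [1.7, -0.5, 1.6]
opening: 0.0594
grip_force: 21.8
```

```bash
cat >> h.py <<'E'
def silh(f):
    "fit top silhouette edge / bottom edge slopes of grey cup in side view, seen against wood/cork"
    b=get_image("side"); cv2.imwrite("pics/"+f,b); return b
E
python3 - <<'E'
from h import *
b=grab("side","s5.png").astype(int); a=cv2.imread("pics/s4.png").astype(int)
for im in(a,b):
    hsv=cv2.cvtColor(im.astype(np.uint8),cv2.COLOR_BGR2HSV); m=(hsv[...,1]<45)&(hsv[...,2]>90)
    r=[]
    for u in range(280,322,4):
        v=np.where(m[140:215,u])[0]+140; r.append((u,v.min() if len(v) else 0,v.max() if len(v) else 0))
    print(r)
print(get_state()["contact_force"],get_state()["eef_pos"])
E
```

```text
[(280, np.int64(140), np.int64(195)), (284, np.int64(140), np.int64(196)), (288, np.int64(140), np.int64(195)), (292, np.int64(162), np.int64(195)), (296, np.int64(162), np.int64(194)), (300, np.int64(161), np.int64(193)), (304, np.int64(160), np.int64(193)), (308, np.int64(159), np.int64(192)), (312, np.int64(159), np.int64(192)), (316, np.int64(158), np.int64(191)), (320, np.int64(156), np.int64(190))]
[(280, np.int64(140), np.int64(195)), (284, np.int64(140), np.int64(196)), (288, np.int64(140), np.int64(196)), (292, np.int64(163), np.int64(195)), (296, np.int64(163), np.int64(195)), (300, np.int64(162), np.int64(195)), (304, np.int64(162), np.int64(194)), (308, np.int64(162), np.int64(194)), (312, np.int64(161), np.int64(194)), (316, np.int64(161), np.int64(193)), (320, np.int64(160), np.int64(193))]
[ 2.03336664 -0.56815792  1.56840312] [ 0.66143248  0.06988356 -0.00088137]
```

It is rotating down freely: the slope halved and the force fell, with no fingertip contact. I'll continue.

drive_tool(
  plan=[
    [[-0.02,0,0.03],0,-0.39],
    [[-0.01,0,0.03],0,-0.39],
    [[-0.02,0,0.03],0,-0.39],
    [[-0.01,0,0.03],0,-0.39],
    [[0,0,0],0,-0.39],
  ],
)

```text
time_s: 7.65
eef_pos: [0.6643, 0.0689, -0.007]
tcp_rot: [[-0.951, 0.308, -0.001], [0.308, 0.951, 0.0], [0.001, -0.0, -1.0]]
contact_force: [-0.0, -0.2, 0.8]
opening: 0.0596
grip_force: 22.0
```

drive_tool(
  plan=[
    [[-0.01,0,0.03],0,-0.39],
    [[-0.01,0,0.03],0,-0.39],
    [[0,0,0],0,-0.39],
  ],
)

```text
time_s: 7.9
eef_pos: [0.6654, 0.0685, -0.0097]
tcp_rot: [[-0.951, 0.308, -0.0], [0.308, 0.951, -0.0], [0.0, -0.0, -1.0]]
contact_force: [1.9, 0.2, 1.9]
opening: 0.0595
grip_force: 22.2
```

```bash
python3 - <<'E'
from h import *
b=grab("side","s6.png")
hsv=cv2.cvtColor(b,cv2.COLOR_BGR2HSV); m=(hsv[...,1]<45)&(hsv[...,2]>90)
print([(u,*( (lambda v:(int(v.min()),int(v.max())))(np.where(m[150:215,u])[0]+150))) for u in range(284,322,4)])
print(get_state()["contact_force"],get_state()["eef_pos"])
E
```

```text
[(284, 165, 197), (288, 165, 197), (292, 165, 196), (296, 164, 196), (300, 164, 197), (304, 164, 196), (308, 165, 196), (312, 165, 196), (316, 164, 196), (320, 165, 197)]
[ 1.95378372 -0.21456408  1.29937421] [ 0.6653964   0.06854973 -0.00961327]
```

drive_tool(
  plan=[
    [[-0.01,0,0.02],0,-0.39],
    [[-0.01,0,0.02],0,-0.39],
    [[0,0,0.02],0,-0.39],
    [[0,0,0],0,-0.39],
  ],
)

```text
time_s: 8.28
eef_pos: [0.6665, 0.0682, -0.0125]
tcp_rot: [[-0.951, 0.308, 0.0], [0.308, 0.951, -0.0], [-0.0, 0.0, -1.0]]
contact_force: [2.0, -0.4, 2.4]
opening: 0.0599
grip_force: 22.3
```

drive_tool(
  plan=[
    [[0,0,0.02],0,-0.39],
    [[0,0,0],0,-0.39],
  ],
)

```text
time_s: 8.45
eef_pos: [0.6666, 0.0682, -0.0133]
tcp_rot: [[-0.951, 0.308, 0.001], [0.308, 0.951, -0.0], [-0.001, 0.0, -1.0]]
contact_force: [1.1, -0.8, 2.5]
opening: 0.0602
grip_force: 22.4
```

```bash
python3 - <<'E'
from h import *
b=grab("side","s7.png")
hsv=cv2.cvtColor(b,cv2.COLOR_BGR2HSV); m=(hsv[...,1]<45)&(hsv[...,2]>90)
print([(u,*( (lambda v:(int(v.min()),int(v.max())))(np.where(m[150:215,u])[0]+150))) for u in range(284,322,4)])
print(get_state()["contact_force"],get_state()["eef_pos"])
E
```

```text
[(284, 165, 197), (288, 165, 197), (292, 165, 197), (296, 165, 197), (300, 165, 197), (304, 165, 197), (308, 166, 197), (312, 166, 197), (316, 166, 197), (320, 166, 198)]
[ 2.79185753 -0.8463869   1.6765085 ] [ 0.6665794   0.06816881 -0.01326867]
```

drive_tool(
  plan=[
    [[0,0,0.02],0,-0.39],
    [[0,0,0.02],0,-0.39],
    [[0,0,0],0,-0.39],
  ],
)

```text
time_s: 8.75
eef_pos: [0.6666, 0.0682, -0.0147]
tcp_rot: [[-0.951, 0.308, 0.001], [0.308, 0.951, -0.0], [-0.001, 0.0, -1.0]]
contact_force: [1.8, -0.4, 5.1]
opening: 0.0596
grip_force: 22.7
```

```bash
python3 - <<'E'
from h import *
b=grab("side","s8.png")
hsv=cv2.cvtColor(b,cv2.COLOR_BGR2HSV); m=(hsv[...,1]<45)&(hsv[...,2]>90)
print([(u,*( (lambda v:(int(v.min()),int(v.max())))(np.where(m[150:215,u])[0]+150))) for u in range(284,322,4)])
print(get_state()["contact_force"],get_state()["eef_pos"])
E
```

```text
[(284, 165, 197), (288, 165, 197), (292, 165, 197), (296, 165, 197), (300, 166, 197), (304, 166, 197), (308, 166, 198), (312, 166, 198), (316, 166, 198), (320, 167, 198)]
[ 1.14705145 -1.52811065  4.57247333] [ 0.66665021  0.06817545 -0.01468708]
```

Force has risen to 5 N and the edge slope matches the lying wireframe, so it rests on its side. I'll release slowly and rise.

drive_tool(
  plan=[
    [[0,0,-0.01],0,-0.4],
    [[0,0,0],0,-0.405],
    [[0,0,0],0,-0.41],
    [[0,0,0],0,-0.45],
    [[0,0,0],0,-0.7],
  ],
)

```text
time_s: 9.22
eef_pos: [0.6655, 0.0684, -0.0159]
tcp_rot: [[-0.952, 0.308, -0.002], [0.308, 0.952, 0.0], [0.002, -0.001, -1.0]]
contact_force: [0.1, 0.4, -0.3]
opening: 0.0721
grip_force: 0.0
```

drive_tool(
  plan=[
    [[0,0,0],0,-1],
    [[0,0,-0.3],0,-1],
    [[0,0,-0.6],0,-1],
    [[0,0,-0.6],0,-1],
    [[0,0,-0.6],0,-1],
  ],
)

```text
time_s: 9.63
eef_pos: [0.6657, 0.0683, 0.0904]
tcp_rot: [[-0.951, 0.308, -0.002], [0.308, 0.951, -0.0], [0.002, -0.001, -1.0]]
contact_force: [0.9, 0.2, 0.8]
opening: 0.0858
grip_force: 0.0
```

drive_tool(
  plan=[
    [[0.5,0,0],0,-1],
    [[0.6,0,0],0,-1],
    [[0.4,0,0],0,-1],
    [[0,0,0],0,-1],
  ],
)

```text
time_s: 9.97
eef_pos: [0.5922, 0.0927, 0.0902]
tcp_rot: [[-0.952, 0.306, -0.002], [0.306, 0.952, 0.001], [0.002, 0.0, -1.0]]
contact_force: [-0.5, 0.3, -0.5]
opening: 0.0855
grip_force: 0.0
```

```bash
python3 - <<'E'
from h import *
a=grab("top","t9.png");b=grab("side","s9.png")
cv2.imwrite("pics/b9.png",np.hstack([cv2.resize(a[60:210,150:350],(400,300)),cv2.resize(b[110:230,230:390],(400,300))]))
print(get_state()["contact_force"],get_state()["eef_pos"])
E
```

```text
[0.5879052  0.19324061 0.14794673] [0.59476866 0.09156436 0.09026607]
```

View pics/b9.png

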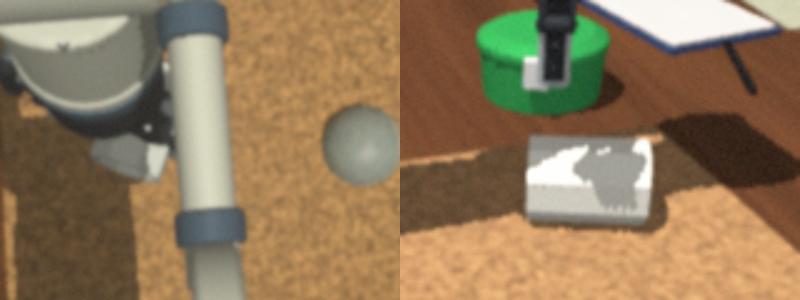

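The right half shows the cup lying still on its side, with the mouth end at crop x≈527 and the base end at x≈652. I'll compute its ends along the axis.

```bash
python3 - <<'E'
from h import *
K,D,R,t=cam("side"); o=-R.T@t
T=np.array([.6655,.0684,0]); n=np.array([.308,.951,0]);n/=np.linalg.norm(n); d=np.array([n[1],-n[0],0])
for u,v in((280.8,186),(330.8,187)):
    p=cv2.undistortPoints(np.array([[(u,v)]],float),K,D)[0,0]; r=R.T@np.array([p[0],p[1],1])
    P=o+r*(((T-.03*n-o)@n)/(r@n)); print((P-T)@d,P[2])
b=cv2.imread("pics/s9.png"); hsv=cv2.cvtColor(b,cv2.COLOR_BGR2HSV); m=(hsv[...,1]<45)&(hsv[...,2]>85)
for v in(176,182,186,190): w=np.where(m[v,260:345])[0]+260; print(v,w.min(),w.max())
P=get_state()["eef_pos"]; print("tcp along d",(P-T)@d,(P-T)@n)
E
```

```text
-0.08868902758849151 0.038838516930181366
0.002513470903950989 0.04067167988345327
176 281 330
182 280 330
186 281 329
190 281 329
tcp along d -0.07442748382563008 0.0002441466955336487
```

drive_tool(
  plan=[
    [[0.15,0,0],0,-1],
    [[0,0,0.6],0,-1],
    [[0,0,0.6],0,-1],
    [[0,0,0.6],0,-1],
    [[0,0,0.24],0,-1],
  ],
)

```text
time_s: 10.48
eef_pos: [0.5853, 0.0931, -0.0172]
tcp_rot: [[-0.951, 0.308, -0.007], [0.308, 0.951, -0.001], [0.006, -0.003, -1.0]]
contact_force: [-0.8, 0.1, -0.3]
opening: 0.0854
grip_force: 0.0
```

drive_tool(
  plan=[
    [[0,0,0],0,-0.6],
    [[0,0,0],0,-0.4],
    [[0,0,0],0,-0.39],
    [[0,0,0],0,-0.4],
    [[0,0,0],0,-0.403],
  ],
)

```text
time_s: 10.9
eef_pos: [0.589, 0.0938, -0.01]
tcp_rot: [[-0.951, 0.308, 0.003], [0.308, 0.951, 0.0], [-0.003, 0.001, -1.0]]
contact_force: [0.5, 0.6, 0.4]
opening: 0.0599
grip_force: 5.4
```

drive_tool(
  plan=[
    [[-0.02,0,-0.05],0,-0.403],
    [[-0.025,0,-0.055],0,-0.403],
    [[-0.025,0,-0.055],0,-0.403],
    [[-0.03,0,-0.055],0,-0.403],
    [[0,0,0],0,-0.403],
  ],
)

```text
time_s: 11.32
eef_pos: [0.5933, 0.0921, -0.0]
tcp_rot: [[-0.951, 0.308, 0.001], [0.308, 0.951, 0.0], [-0.001, 0.001, -1.0]]
contact_force: [-0.5, 0.2, -0.3]
opening: 0.0598
grip_force: 5.3
```

```bash
cat >> h.py <<'E'
def fit(f,T,prior=None):
    "fit rotation a (deg, 0 lying .. 90 upright), edge d-offset and height by silhouette overlap in side view"
    from scipy.optimize import minimize
    b=grab("side",f); hsv=cv2.cvtColor(b,cv2.COLOR_BGR2HSV)
    m=((hsv[...,1]<45)&(hsv[...,2]>85)).astype(np.uint8); m[:110]=0; m[225:]=0; m[:,:250]=0; m[:,370:]=0
    n=np.array([.308,.951,0]); n/=np.linalg.norm(n); d=np.array([n[1],-n[0],0]); up=np.array([0,0,1.])
    O=np.array([.6655,.0684,.003]); r=.03/np.cos(np.pi/8); k=np.pi/8+np.arange(8)*np.pi/4
    def mask(p):
        a=np.radians(p[0]); ax=-d*np.cos(a)+up*np.sin(a); w=d*np.sin(a)+up*np.cos(a)  # ax: base->mouth
        e=O+d*p[1]/1e3+up*p[2]/1e3; P=[]
        for h in(0,.09):
            for q in k: P.append(e+h*ax+.03*w+r*(np.cos(q)*w+np.sin(q)*n))
        z=np.zeros_like(m); cv2.fillConvexPoly(z,cv2.convexHull((proj("side",P)*16).astype(np.int32)),1,shift=4); return z
    def cost(p):
        z=mask(p); return float(((z==1)&(m==0)).sum()+3*((z==0)&(cv2.dilate(z,np.ones((9,9),np.uint8))==1)&(m==1)).sum())
    best=min(([cost((a,x,h)),a,x,h] for a in range(-4,100,3) for x in(-6,0,6) for h in range(0,40,4)))
    s=minimize(lambda p:cost(p),best[1:],method="Nelder-Mead",options=dict(initial_simplex=[best[1:],[best[1]+4,best[2],best[3]],[best[1],best[2]+4,best[3]],[best[1],best[2],best[3]+4]]))
    return np.round(s.x,1),s.fun
E
python3 - <<'E'
from h import *
s=get_state(); print(s["contact_force"],s["eef_pos"],s["grip_force"]); print(fit("s10.png",None))
E
```

```text
[-0.54673135  0.15472684 -0.34466539] [ 5.93326383e-01  9.20772640e-02 -4.96862890e-05] 5.323539690143662
(array([7.4, 1. , 0.5]), np.float64(345.0))
```

The pivot about the base edge is working: the fit gives 7.4° of rotation with the edge still on the mat. I'll carry on with the light grip.

drive_tool(
  plan=[
    [[-0.035,0,-0.062],0,-0.403],
    [[-0.04,0,-0.062],0,-0.403],
    [[-0.04,0,-0.06],0,-0.403],
    [[-0.045,0,-0.06],0,-0.403],
    [[0,0,0],0,-0.403],
  ],
)

```text
time_s: 11.78
eef_pos: [0.6011, 0.0895, 0.012]
tcp_rot: [[-0.951, 0.308, 0.001], [0.308, 0.951, -0.0], [-0.001, 0.0, -1.0]]
contact_force: [-0.2, 0.4, -0.9]
opening: 0.0598
grip_force: 5.2
```

drive_tool(
  plan=[
    [[-0.05,0,-0.056],0,-0.403],
    [[-0.05,0,-0.055],0,-0.403],
    [[-0.05,0,-0.053],0,-0.403],
    [[-0.05,0,-0.052],0,-0.403],
    [[0,0,0],0,-0.403],
  ],
)

```text
time_s: 12.2
eef_pos: [0.6106, 0.0863, 0.0226]
tcp_rot: [[-0.951, 0.308, 0.001], [0.308, 0.951, -0.0], [-0.001, 0.0, -1.0]]
contact_force: [0.3, -0.4, -1.2]
opening: 0.0603
grip_force: 5.0
```

```bash
python3 - <<'E'
from h import *
s=get_state(); print(s["contact_force"],s["eef_pos"],s["grip_force"]); print(fit("s11.png",None))
E
```

```text
[ 0.27795356 -0.43155277 -1.16780396] [0.61064293 0.08627435 0.02262628] 5.000989414838841
(array([25.7,  1.3,  0.2]), np.float64(342.0))
```

drive_tool(
  plan=[
    [[-0.055,0,-0.049],0,-0.403],
    [[-0.057,0,-0.047],0,-0.403],
    [[-0.059,0,-0.044],0,-0.403],
    [[-0.061,0,-0.041],0,-0.403],
    [[0,0,0],0,-0.403],
  ],
)

```text
time_s: 12.67
eef_pos: [0.6216, 0.0827, 0.0315]
tcp_rot: [[-0.951, 0.308, 0.001], [0.308, 0.951, -0.0], [-0.001, 0.0, -1.0]]
contact_force: [0.1, -0.4, -0.3]
opening: 0.0598
grip_force: 4.9
```

drive_tool(
  plan=[
    [[-0.064,0,-0.037],0,-0.403],
    [[-0.066,0,-0.034],0,-0.403],
    [[-0.067,0,-0.032],0,-0.403],
    [[-0.068,0,-0.03],0,-0.403],
    [[0,0,0],0,-0.403],
  ],
)

```text
time_s: 13.08
eef_pos: [0.6343, 0.0786, 0.038]
tcp_rot: [[-0.951, 0.308, 0.001], [0.308, 0.951, -0.0], [-0.001, 0.0, -1.0]]
contact_force: [-0.2, -0.3, 0.5]
opening: 0.0599
grip_force: 5.1
```

```bash
python3 - <<'E'
from h import *
s=get_state(); print(s["contact_force"],s["eef_pos"],s["grip_force"]); print(fit("s12.png",None))
E
```

```text
[-0.24404261 -0.27105932  0.53849779] [0.63429306 0.07863313 0.03804055] 5.055851807846921
(array([43.1,  1.8,  0.8]), np.float64(322.0))
```

drive_tool(
  plan=[
    [[-0.068,0,-0.028],0,-0.401],
    [[-0.07,0,-0.025],0,-0.401],
    [[-0.07,0,-0.022],0,-0.401],
    [[-0.072,0,-0.018],0,-0.401],
    [[0,0,0],0,-0.401],
  ],
)

```text
time_s: 13.55
eef_pos: [0.6474, 0.0743, 0.0423]
tcp_rot: [[-0.951, 0.308, 0.001], [0.308, 0.951, -0.0], [-0.001, 0.0, -1.0]]
contact_force: [-0.1, 0.0, -0.6]
opening: 0.06
grip_force: 5.7
```

drive_tool(
  plan=[
    [[-0.072,0,-0.015],0,-0.401],
    [[-0.073,0,-0.012],0,-0.401],
    [[-0.073,0,-0.01],0,-0.401],
    [[-0.074,0,-0.006],0,-0.401],
    [[0,0,0],0,-0.401],
  ],
)

```text
time_s: 13.97
eef_pos: [0.6614, 0.0699, 0.0444]
tcp_rot: [[-0.951, 0.308, 0.001], [0.308, 0.951, 0.0], [-0.001, 0.0, -1.0]]
contact_force: [1.3, -1.4, 0.1]
opening: 0.0601
grip_force: 5.8
```

```bash
python3 - <<'E'
from h import *
s=get_state(); print(s["contact_force"],s["eef_pos"],s["grip_force"]); print(fit("s13.png",None))
E
```

```text
[ 1.26562614 -1.38536799  0.14299386] [0.66135206 0.06986496 0.04438309] 5.759531481926388
(array([64.9, -0.5,  0.3]), np.float64(353.0))
```

drive_tool(
  plan=[
    [[-0.06,0,0],0,-0.401],
    [[-0.06,0,0],0,-0.401],
    [[-0.06,0,0],0,-0.401],
    [[-0.06,0,0.01],0,-0.401],
    [[-0.06,0,0.01],0,-0.401],
  ],
)

```text
time_s: 14.43
eef_pos: [0.6754, 0.0654, 0.0437]
tcp_rot: [[-0.951, 0.308, 0.001], [0.308, 0.951, -0.0], [-0.001, 0.0, -1.0]]
contact_force: [-1.3, -0.5, 1.7]
opening: 0.0598
grip_force: 6.0
```

drive_tool(
  plan=[
    [[-0.05,0,0.01],0,-0.401],
    [[-0.05,0,0.01],0,-0.401],
    [[-0.05,0,0.01],0,-0.401],
    [[-0.05,0,0.01],0,-0.401],
    [[0,0,0],0,-0.401],
  ],
)

```text
time_s: 14.85
eef_pos: [0.685, 0.0622, 0.0414]
tcp_rot: [[-0.951, 0.308, 0.001], [0.308, 0.951, -0.0], [-0.001, 0.0, -1.0]]
contact_force: [1.8, -0.9, 2.2]
opening: 0.0596
grip_force: 6.2
```

```bash
python3 - <<'E'
from h import *
s=get_state(); print(s["contact_force"],s["eef_pos"],s["grip_force"]); print(fit("s14.png",None))
E
```

```text
[ 1.8151509  -0.85700752  2.19589944] [0.68500827 0.06223761 0.04143486] 6.201754084431741
(array([82.1, -1. ,  1.5]), np.float64(366.0))
```

drive_tool(
  plan=[
    [[-0.05,0,0.01],0,-0.401],
    [[-0.05,0,0.01],0,-0.401],
    [[-0.04,0,0.01],0,-0.401],
    [[-0.04,0,0.01],0,-0.401],
    [[0,0,0],0,-0.401],
  ],
)

```text
time_s: 15.32
eef_pos: [0.6931, 0.0596, 0.0388]
tcp_rot: [[-0.951, 0.308, -0.0], [0.308, 0.951, 0.0], [0.0, -0.0, -1.0]]
contact_force: [1.4, 0.0, 0.4]
opening: 0.0601
grip_force: 6.0
```

```bash
python3 - <<'E'
from h import *
s=get_state(); print(s["contact_force"],s["eef_pos"],s["grip_force"]); print(fit("s15.png",None))
E
```

```text
[1.42131396e+00 5.29840797e-04 3.74515452e-01] [0.69309081 0.05960392 0.03881818] 6.047758212553163
(array([86.7, -0.2,  1.1]), np.float64(374.0))
```

drive_tool(
  plan=[
    [[-0.03,0,0.01],0,-0.401],
    [[-0.03,0,0.01],0,-0.401],
    [[-0.02,0,0.02],0,-0.401],
    [[0,0,0],0,-0.401],
  ],
)

```text
time_s: 15.7
eef_pos: [0.697, 0.0584, 0.0373]
tcp_rot: [[-0.951, 0.308, 0.0], [0.308, 0.951, -0.0], [-0.0, 0.0, -1.0]]
contact_force: [0.3, 0.3, -0.2]
opening: 0.0597
grip_force: 6.1
```

```bash
python3 - <<'E'
from h import *
s=get_state(); print(s["contact_force"],s["eef_pos"],s["grip_force"]); print(fit("s16.png",None))
b=cv2.imread("pics/s16.png"); cv2.imwrite("pics/b16.png",cv2.resize(b[100:220,250:410],(800,600)))
E
```

```text
[ 0.29791133  0.25812709 -0.15167064] [0.69701566 0.05838289 0.03726451] 6.077351580024697
(array([87.8,  1.6,  0.7]), np.float64(370.0))
```

View pics/b16.png

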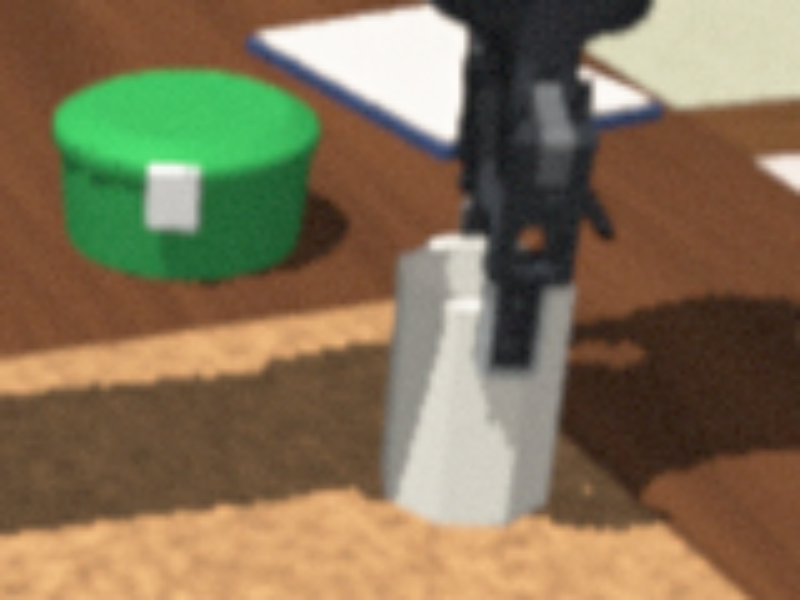

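The crop shows the cup nearly upright and mouth up, with its base at (465,520), well inside the mat edge at (650,510). The pads are on its flats. I'll seat it with a light press.

drive_tool(
  plan=[
    [[-0.03,0,0.02],0,-0.401],
    [[-0.02,0,0.02],0,-0.401],
    [[0,0,0],0,-0.401],
  ],
)

```text
time_s: 16.0
eef_pos: [0.6993, 0.0577, 0.0365]
tcp_rot: [[-0.951, 0.308, 0.001], [0.308, 0.951, 0.0], [-0.0, 0.0, -1.0]]
contact_force: [-2.4, 0.2, 3.5]
opening: 0.06
grip_force: 6.7
```

```bash
python3 - <<'E'
from h import *
s=get_state(); print(s["contact_force"],s["eef_pos"],s["grip_force"]); print(fit("s17.png",None))
E
```

```text
[-2.36164669  0.22968897  3.48275102] [0.69925232 0.05774137 0.03653917] 6.706353031258914
(array([90. ,  1.3,  1.4]), np.float64(374.0))
```

It reads 90° with the force rising, so the base is seated flat. I'll release slowly and rise.

drive_tool(
  plan=[
    [[0.01,0,0],0,-0.403],
    [[0,0,-0.01],0,-0.406],
    [[0,0,0],0,-0.41],
    [[0,0,0],0,-0.43],
    [[0,0,0],0,-0.6],
  ],
)

```text
time_s: 16.47
eef_pos: [0.6984, 0.0578, 0.0351]
tcp_rot: [[-0.951, 0.308, -0.001], [0.308, 0.951, -0.0], [0.001, -0.0, -1.0]]
contact_force: [-0.2, 0.7, 0.1]
opening: 0.0682
grip_force: 0.0
```

drive_tool(
  plan=[
    [[0,0,0],0,-1],
    [[0,0,0],0,-1],
    [[0,0,-0.3],0,-1],
    [[0,0,-0.6],0,-1],
    [[0,0,-0.6],0,-1],
  ],
)

```text
time_s: 16.88
eef_pos: [0.6974, 0.0578, 0.1094]
tcp_rot: [[-0.951, 0.308, -0.004], [0.308, 0.951, -0.0], [0.004, -0.001, -1.0]]
contact_force: [0.6, -0.3, 1.2]
opening: 0.0852
grip_force: 0.0
```

drive_tool(
  plan=[
    [[0,0,-0.6],0,-1],
    [[0.8,0,0],0,-1],
    [[0.8,0,0],0,-1],
    [[0.8,0,0],0,-1],
    [[0,0,0],0,-1],
  ],
)

```text
time_s: 17.3
eef_pos: [0.5778, 0.0968, 0.1388]
tcp_rot: [[-0.952, 0.305, -0.007], [0.305, 0.952, 0.001], [0.007, -0.001, -1.0]]
contact_force: [-1.0, -1.0, -0.9]
opening: 0.0856
grip_force: 0.0
```

```bash
python3 - <<'E'
from h import *
s=get_state(); print(s["contact_force"],s["eef_pos"],s["opening"]); print(fit("s18.png",None))
a=grab("top","t18.png"); a0=cv2.imread("pics/top0.png")
hsv=cv2.cvtColor(a,cv2.COLOR_BGR2HSV)
c=np.array([.6655,.0684,0])+.031*np.array([.951,-.308,0])
print("centre est",c, "px top",proj("top",[[c[0],c[1],.093]]))
# dome shift
r=cv2.matchTemplate(a[90:180,290:375],a0[108:158,306:356],cv2.TM_CCOEFF_NORMED); print(cv2.minMaxLoc(r),"expected (16,18)")
np.set_printoptions(linewidth=250); u,v=proj("top",[[c[0],c[1],.093]])[0].astype(int); print(cv2.cvtColor(a,cv2.COLOR_BGR2GRAY)[v-24:v+30:3,u-27:u+30:3])
E
```

```text
[-0.99497164 -1.00464649 -0.91568567] [0.57775094 0.09677677 0.13878104] 0.08557361914578394
(array([89.2,  1.2,  0.2]), np.float64(80.0))
centre est [0.694981 0.058852 0.      ] px top [[233.38181646  64.80660226]]
(-0.20608803629875183, 0.9965707063674927, (35, 40), (16, 18)) expected (16,18)
[[162 160 159 157 147 113 120 140 167 166 167 164 164 164 164 144 120  81  81]
 [151 151 150 148 141 115 123 135 158 159 159 160 157 159 155 136 136  89  86]
 [141 140 139 136 133 111 122 124 151 142 132 124 119 118 127 113 130  89  88]
 [130 124 125 124 122 108 103  96 102 105 107 113 113 107 102 102  95  87  83]
 [113 109 109 107 101  86  90  95 100 106 108 114 114 108 106 102  98  90  81]
 [ 95 107 110  91  84  77  89  94  97 106 108 114 117 111 106 104  98  91  94]
 [122 119 111  91  87  78  87  95  99 103 109 115 116 110 108 101  98  93  92]
 [126 125  99  86  85  75  90  93 100 105 106 113 114 109 107 103  99  92  90]
 [130 124  98  90  88  76  86  92 101 104 107 109 112 107 105 100 100  92  85]
 [129 125 102  91  89  75  86  93  92  93 102 113 134 102 103  94  86  84  84]
 [131 128 119  92  90  74  75  95 147 183 208 218 225 219 211 200 180 126  97]
 [130 128 126 101  88  79  78 144 180 202 212 222 225 224 217 210 190 151 143]
 [129 133 124  92  88  95 100 141 179 199 212 221 225 223 218 211 191 159 153]
 [130 128 125  91  90  98  91 138 172 199 212 221 226 225 218 210 194 159 147]
 [131 130 127  99  90 105  83 130 174 196 211 219 225 226 219 212 195 167 142]
 [131 131 128 100  97 101  68 124 169 191 210 219 226 226 220 212 197 167 133]
 [133 131 125  95 108  89  60 118 166 195 208 218 225 226 220 213 198 169 146]
 [133 131 127 100  98  73  52 106 165 191 209 216 224 226 221 214 199 176 145]]
```

```bash
python3 - <<'E'
from h import *
print(fit("s19.png",None)); print(job_done())
E
```

```text
(array([89.2,  1.1,  1.4]), np.float64(84.0))
the job is handed in; nothing more can be done
None
```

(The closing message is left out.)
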